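# Dress the row of battery cells against the stop bar

## Robot

A 6-joint arm with a two-finger parallel gripper is mounted at the origin on the work surface. World frame = base frame: x ahead of the robot, y to its left, z up, the work surface at z = 0. Lengths are in m, angles in degrees, forces in N, time in s.
With the tool pointing down it reaches from about 0.375 to 0.9 m from the base axis. Payload 3.1 kg.
Tool frame: the origin (TCP) lies at the very end of the fingers, on their centre line; the grasp point (between the pads) lies 19 mm behind it (grasp_offset is the distance from the TCP to the grasp point, in m); z points along the fingers, y is the direction in which the jaws open and shut (so a half turn about z gives the same grasp; the last joint's range is limited). The gripper opens to 87 mm and grips with 3 to 60 N. Pads are 19 mm wide; open, the fingers measure 117 mm over their backs; the gripper's body (75 mm by 190 mm) begins 51 mm behind the grasp point.
Start: joints at [63.34, 30.224, 82.088, -0, 67.689, -10.227], TCP at [0.177, 0.599, 0.223] pointing down, gripper open.
Joint ranges: [-176.69, 176.69], [-43.24, 126.21], [12.49, 139.97], [-82, 262], [0, 151.66], [-163.58, 163.58]. Speed limits (degrees/s): [159.86, 159.86, 180, 180, 180, 180].

## Interface

Orientations are given as a 3x3 rotation matrix whose columns are the frame's x, y, z axes.
In Python, from rig import * gives the robot as it stands. The module is installed in compiled form; this text tells all that it offers.
- The arm moves only by the tool play_rows, never from a script. Its argument "plan" is a list that holds one entry, the list of rows, each a list of 7 numbers: the shift along the world's x, y, z each as a share of 5 cm, from -1 to 1, then the turn, a rotation vector about the world's x, y, z each as a share of pi rad, from -1 to 1, then the gripper's target within -1 to 1 (fully open at 1, half-way at 0, shut at -1). A call has 1 to 12 rows; each row shifts and turns the commanded pose from where the row before left it; what a row does not reach is not made up. A row lasts 1/10 s, in which the tool goes at most 50 mm and 8.59 degrees, less where a joint would pass 70% of its speed; a pose out of reach is approached as far as the arm can. A call with a number of a shift or a turn outside -1 to 1 is refused whole. A call with a gripper value outside its range is refused whole. The fingers move at their own pace and stop on an object; the grip force is fixed at half the most. Time passes only in rows, so rows that do not move let the fingers close. It gives the time, the measured TCP pose, the force and the opening at its end, in the units of the state.
- read_state(): the state, without advancing time (a new reading comes with each control period).
- capture(name): name is "side" or "top"; returns the picture (480x640x3 uint8, red, green, blue); there is no depth.
- camera_params(name): a dict with "intrinsics" (3x3 intrinsics, pixels), "R" (3x3) and "t" (3): a world point X has camera coordinates R X + t. Camera axes: x right, y down, z forward; pixel columns grow to the right and rows downward; lengths in m; the calibration is good to about 2 mm. A picture is of the moment at which its call begins. camera_params takes no time and is no camera call.
- hand_in(): hands the job in, once; it reports no verdict.
The state is a dict: "time_s": time; "joint_positions": joint angles; "qvel": joint speeds; "tau": joint torques, N m; "position": TCP position; "tcp_rot": TCP orientation; "force": force on the tool from outside, world axes, zero at the start; "moment": the same for the moment, N m; "opening": opening from 0.0 (shut) to 1.0 (fully open).
Only numpy, scipy, OpenCV 4.12 (cv2) and the standard library are available. Lean on these libraries where they do the work, as an engineer would, in place of code of your own. Each camera call takes 0.05 s, during which the arm holds its last target. There are 200 camera calls.

## Task

Two of the five battery cells stand out of line before the stop bar. Push each of them along the bench with the fingers, upright and never picked up, into its own gap in the row, until it touches the bar with its middle at the black line there. Leave the three cells already in line and everything else on the bench where they are, and finish clear of everything.

Things in the scene. Friction and masses are not known exactly. Their poses are not given: they have to be found in the camera images.
- bar: aluminium stop bar fixed to the bench, 20 mm deep (x), 420 mm long (y), 25 mm high; origin at the centre of its underside. Its front face is 10 mm to -x of the origin, facing the robot side; x points away from the cells, y along the bar. It may stand up to about 12 degrees askew. Five black lines 80 mm apart cross it, one per cell.
- cell_a: a plain steel cylindrical battery cell standing upright, 34 mm in diameter, 50 mm tall, 0.08 to 0.15 kg; origin at the centre of its underside. One of the two cells that stand out of line, 50 to 100 mm short of its place at the bar and up to 12 mm to one side of its line. It slides on the bench when pushed low down.
- cell_b: a plain steel cylindrical battery cell standing upright, 34 mm in diameter, 50 mm tall, 0.08 to 0.15 kg; origin at the centre of its underside. The other cell that stands out of line, likewise.
- mark_a: a thin black line across the top and down the front face of the stop bar. The origin is not on the line itself but on the bench in front of it, where the centre of a cell's underside belongs when the cell stands at this line and touches the bar (17 mm before the bar's front face). x points into the bar, square to its front face; y runs along the bar. This is the gap of cell_a.
- mark_b: a thin black line across the top and down the front face of the stop bar. The origin is not on the line itself but on the bench in front of it, where the centre of a cell's underside belongs when the cell stands at this line and touches the bar (17 mm before the bar's front face). x points into the bar, square to its front face; y runs along the bar. This is the gap of cell_b.
- cell_c: a plain steel cylindrical battery cell standing upright, 34 mm in diameter, 50 mm tall, 0.08 to 0.15 kg; origin at the centre of its underside. One of the three that already stand in line against the bar, each at a line of its own; leave it alone.
- cell_d: a plain steel cylindrical battery cell standing upright, 34 mm in diameter, 50 mm tall, 0.08 to 0.15 kg; origin at the centre of its underside. One of the three that already stand in line against the bar, each at a line of its own; leave it alone.
- cell_e: a plain steel cylindrical battery cell standing upright, 34 mm in diameter, 50 mm tall, 0.08 to 0.15 kg; origin at the centre of its underside. One of the three that already stand in line against the bar, each at a line of its own; leave it alone.
- cap: white plastic end cap standing among the cells, before the row, 26 mm in diameter, 30 mm tall, origin at the centre of its underside; a bystander
- jar: jar with a lid, 56 mm in diameter, 75 mm tall, origin at the centre of its underside, at the left of the row; a bystander
- tape: roll of whitish clear tape lying flat, 90 mm in diameter, 24 mm high, origin at the centre of its underside, at the right of the row; a bystander
- eraser: dark rubber block 70 x 32 x 22 mm lying flat, origin at the centre of its underside, at the left of the work; a bystander
Not all that is in view belongs to the job. Leave any blue or pink look-alike of the cell_a alone.

How it is judged:
By the outcome, as a careful person would: the job done as asked, in the order asked, and still so for the second after the job is handed in, with the robot touching nothing.
It also fails if it takes over 46 s, if anything falls off the work surface, if the arm or the gripper's body presses on something with over 40 N, if the wrist force passes 120 N, or if a joint passes its speed limit or range.

## Working session

There is one attempt and no reset: what is moved stays moved. The work goes in short steps, Python scripts to look and compute and a tool call to move; the robot and the scene stay as the last step left them, time stands still between calls to the robot, and variables do not carry over. Pictures are saved under pics/ and viewed, about 8 in all and at most 12, crops included, and the job is handed in when it is done.

Besides the shell and the picture viewer there is one more tool, called in YAML: its name, and indented under it one key for each argument. play_rows: Moves the arm, as the interface text tells. Its arguments: {"type":"object","properties":{"plan":{"type":"array"}},"required":["plan"]}

```bash
mkdir -p pics && python3 - <<'E'
from rig import *
import cv2,numpy as np
for n in("top","side"):
    im=capture(n); cv2.imwrite(f"pics/{n}0.png",im[:,:,::-1])
    p=camera_params(n); print(n,np.round(p["intrinsics"],1).tolist(),np.round(p["R"],3).tolist(),np.round(p["t"],3).tolist(), np.round(-p["R"].T@p["t"],3))
s=read_state();print(s)
E
```

```text
top [[494.2, 0.0, 324.4], [0.0, 494.2, 239.5], [0.0, 0.0, 1.0]] [[0.017, -1.0, 0.022], [-0.987, -0.02, -0.162], [0.162, -0.019, -0.987]] [-0.032, 0.538, 0.856] [ 0.393 -0.004  0.932]
side [[556.9, 0.0, 310.7], [0.0, 556.9, 228.4], [0.0, 0.0, 1.0]] [[0.798, -0.603, 0.024], [-0.374, -0.525, -0.765], [0.474, 0.601, -0.644]] [-0.472, 0.218, 0.782] [ 0.087 -0.64   0.682]
{'time_s': 0.1, 'joint_positions': array([ 6.33395314e+01,  3.02727377e+01,  8.21492637e+01,  4.36078204e-04,
        6.76884895e+01, -1.02264554e+01]), 'qvel': array([-0.08955264, -0.04043153, -0.24656038, -0.08201729,  0.03702897,
        0.10756165]), 'tau': array([ 2.42457900e-04, -4.40988851e+01, -1.77151483e+01,  6.35082833e-02,
        5.33958490e-02, -4.91039214e-05]), 'position': array([0.17648152, 0.59888313, 0.22167794]), 'tcp_rot': array([[-9.59145224e-01,  2.82912848e-01, -8.71583546e-04],
       [ 2.82913975e-01,  9.59143745e-01, -1.72024139e-03],
       [ 3.49295516e-04, -1.89654448e-03, -9.99998141e-01]]), 'force': array([ 0.80576422,  1.05195197, -0.05692033]), 'moment': array([ 0.00337222, -0.04186983,  0.02597185]), 'opening': 1.0021220926611374}
```

View pics/top0.png

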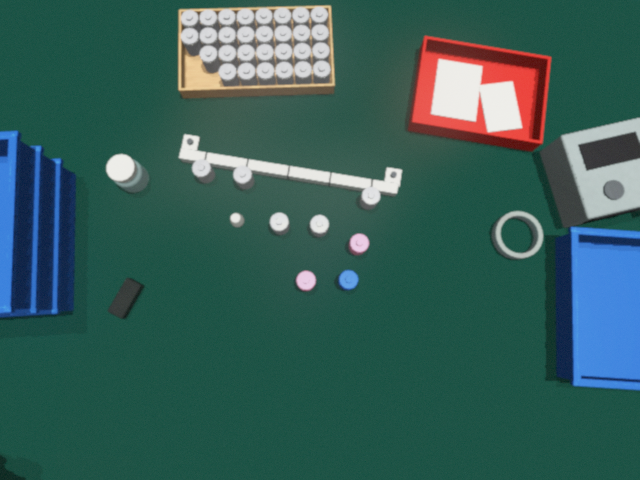

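View pics/side0.png

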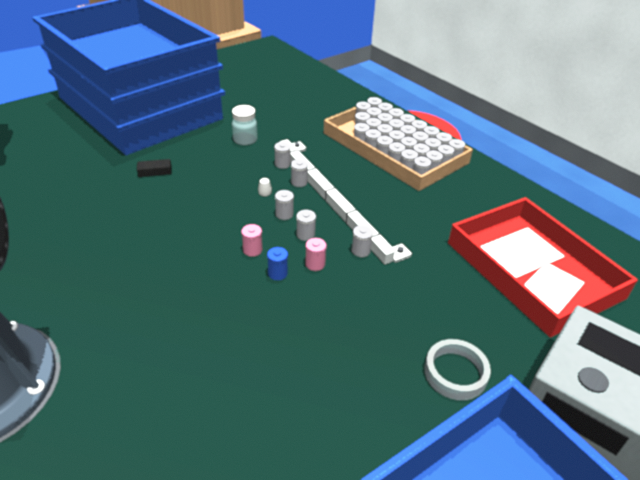

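Cells already in line are at top pixels (202,168), (243,176) and (371,197). The two plain steel cells out of line are at (279,222) and (319,224). Look-alikes to leave alone are pink at (306,280) and (359,243), blue at (348,280), and the cap at (236,219). Next is a close crop for measuring.

```bash
python3 - <<'E'
import cv2
im=cv2.imread("pics/top0.png")[125:300,175:415]
im=cv2.resize(im,None,fx=3.3333,fy=3.3333,interpolation=cv2.INTER_CUBIC)
cv2.imwrite("pics/topc.png",im); print(im.shape)
im=cv2.imread("pics/side0.png")[130:290,230:420]
cv2.imwrite("pics/sidec.png",cv2.resize(im,None,fx=3.5,fy=3.5,interpolation=cv2.INTER_CUBIC))
E
```

```text
(583, 800, 3)
```

View pics/topc.png

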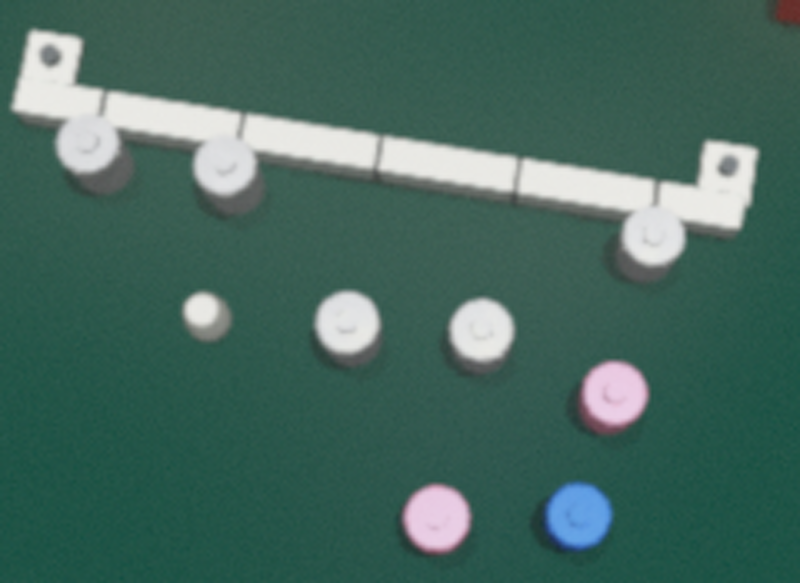

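View pics/sidec.png

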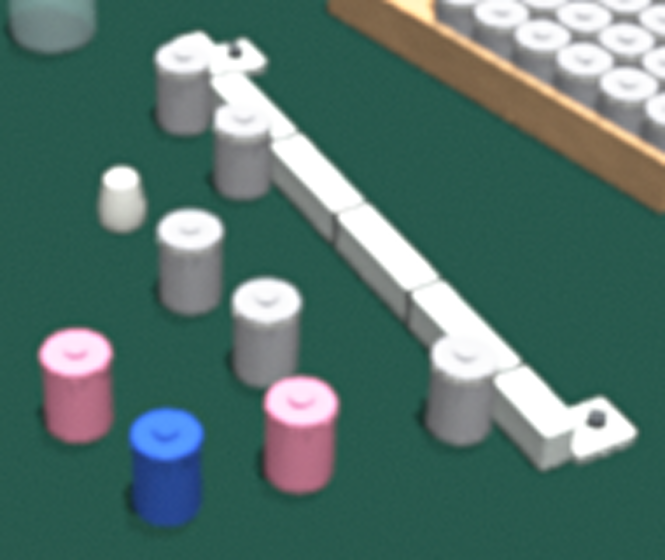

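```bash
cat > h.py <<'E'
import numpy as np
from rig import *
P=camera_params
def w(u,v,z,n="top"):
    p=P(n);R,t=p["R"],p["t"];c=-R.T@t
    d=R.T@np.linalg.solve(p["intrinsics"],[u,v,1.]);return c+d*(z-c[2])/d[2]
def wc(x,y,z): return w(175+x/3.3333-.35,125+y/3.3333-.35,z)
def ws(x,y,z): return w(230+x/3.5-.35,130+y/3.5-.35,z,"side")
E
python3 - <<'E'
from h import *
np.set_printoptions(precision=4,suppress=True)
print("lines back");B=[wc(*q,.025) for q in((105,91),(244,114),(381,137),(520,158),(657,180))]
for b in B:print(b)
print(np.linalg.norm(np.diff(B,axis=0),axis=1))
F=[wc(*q,.025) for q in((101,118),(239,141),(376,165),(515,188),(653,211))]
print("front");print(np.array(F))
T=[(88,144),(226,166),(348,322),(482,330),(653,236),(613,393),(437,518),(579,515)]
for n,q in zip("c1 c2 A B c5 pk1 pk2 blue".split(),T):print(n,wc(*q,.05)[:2])
print("cap",wc(204,308,.03)[:2])
S=[(185,53),(243,118),(190,231),(266,300),(464,354),(301,398),(76,353),(167,432)]
for n,q in zip("c1 c2 A B c5 pk1 pk2 blue".split(),S):print("side",n,ws(*q,.05)[:2])
C=np.array([wc(*q,.05)[:2] for q in T]);c1,c2,c5=C[0],C[1],C[4]
d=(c1-c5)/4;print("step",np.linalg.norm(d),"ang",np.degrees(np.arctan2(-d[0],d[1])),"t3",c5+2*d,"t4",c5+d)
n=np.array([d[1],-d[0]]);n/=np.linalg.norm(n);print("n",n)
E
```

```text
lines back
[0.7063 0.206  0.025 ]
[0.6946 0.1263 0.025 ]
[0.6828 0.0477 0.025 ]
[ 0.6723 -0.0319  0.025 ]
[ 0.6611 -0.1103  0.025 ]
[0.0806 0.0794 0.0803 0.0792]
front
[[ 0.6902  0.2074  0.025 ]
 [ 0.6785  0.1285  0.025 ]
 [ 0.6662  0.0501  0.025 ]
 [ 0.6545 -0.0293  0.025 ]
 [ 0.6428 -0.108   0.025 ]]
c1 [0.6669 0.2079]
c2 [0.6561 0.1313]
A [0.5697 0.0613]
B [ 0.5668 -0.0118]
c5 [ 0.6217 -0.1052]
pk1 [ 0.5335 -0.0836]
pk2 [0.4638 0.0103]
blue [ 0.4669 -0.0657]
cap [0.5799 0.143 ]
side c1 [0.6707 0.207 ]
side c2 [0.6574 0.1288]
side A [0.569  0.0563]
side B [ 0.5669 -0.0152]
side c5 [ 0.6221 -0.1077]
side pk1 [ 0.5352 -0.0864]
side pk2 [0.4643 0.0058]
side blue [ 0.4682 -0.0686]
step 0.07908706817801105 ang -8.209718611944888 t3 [0.6443 0.0513] t4 [ 0.633  -0.0269]
n [ 0.9898 -0.1428]
```

play_rows:
  plan:
    - [[0.5,-0.78,0,0,0,0.023,-0.4],[0.5,-0.78,0,0,0,0.023,-0.4],[0.5,-0.78,0,0,0,0,-0.4],[0.5,-0.78,0,0,0,0,-0.4],[0.5,-0.78,0,0,0,0,-0.4],[0.5,-0.78,0,0,0,0,-0.4],[0.5,-0.78,0,0,0,0,-0.4],[0.5,-0.78,0,0,0,0,-0.4],[0.5,-0.78,0,0,0,0,-0.4],[0.5,-0.78,0,0,0,0,-0.4],[0.5,-0.78,0,0,0,0,-0.4],[0,0,0,0,0,0,-0.4]]

```text
time_s: 1.3
position: [0.4557, 0.1662, 0.2226]
tcp_rot: [[-0.989, 0.148, 0.003], [0.148, 0.989, -0.001], [-0.003, -0.001, -1.0]]
force: [-0.6, 1.0, 0.0]
opening: 0.301
```

play_rows:
  plan:
    - [[0.36,-0.507,-0.4,0,0,0,-0.4],[0.36,-0.507,-0.4,0,0,0,-0.4],[0.36,-0.507,-0.4,0,0,0,-0.4],[0.36,-0.507,-0.4,0,0,0,-0.4],[0,0,-0.5,0,0,0,-0.4],[0,0,-0.5,0,0,0,-0.4],[0,0,-0.4,0,0,0,-0.4],[0,0,0,0,0,0,-0.4],[0,0,0,0,0,0,-0.4]]

```text
time_s: 2.2
position: [0.5233, 0.0697, 0.0724]
tcp_rot: [[-0.99, 0.141, -0.001], [0.141, 0.99, 0.0], [0.001, 0.0, -1.0]]
force: [0.5, 0.1, 0.2]
opening: 0.301
```

```bash
python3 - <<'E'
from h import *
import cv2
s=read_state();print(s["position"],s["opening"],s["force"])
im=capture("top")[125:300,175:415,::-1]
a=cv2.resize(im,(800,583),interpolation=cv2.INTER_CUBIC)
cv2.imwrite("pics/t1.png",a)
b=capture("side")[130:290,230:420,::-1]
cv2.imwrite("pics/s1.png",cv2.resize(b,(665,560),interpolation=cv2.INTER_CUBIC))
E
```

```text
[0.52331856 0.06965563 0.07241473] 0.3011287199932329 [0.45090316 0.10541565 0.21011034]
```

View pics/s1.png

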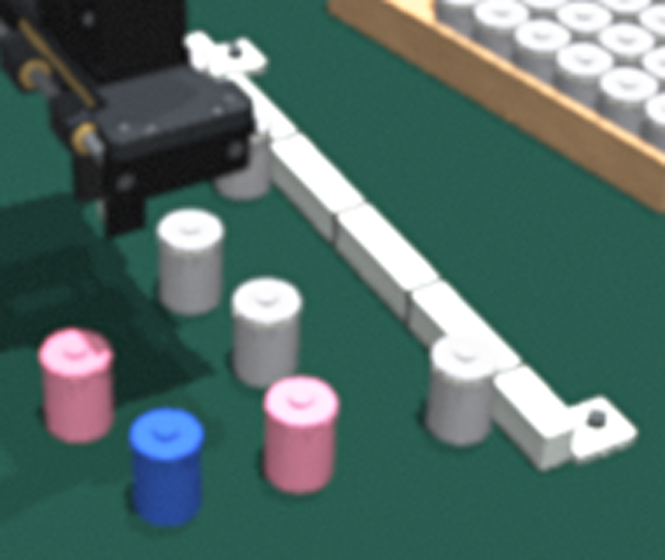

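play_rows:
  plan:
    - [[0.094,-0.098,-0.3,0,0,0,-0.4],[0,0,-0.3,0,0,0,-0.4],[0,0,-0.3,0,0,0,-0.4],[0,0,-0.3,0,0,0,-0.4],[0,0,0,0,0,0,-0.4],[0,0,0,0,0,0,-0.4]]

```text
time_s: 2.9
position: [0.5288, 0.064, 0.0125]
tcp_rot: [[-0.99, 0.142, 0.0], [0.142, 0.99, -0.0], [-0.0, -0.0, -1.0]]
force: [0.0, -0.4, 0.2]
opening: 0.298
```

play_rows:
  plan:
    - [[0.1,-0.01,-0.01,0,0,0,-0.4],[0.1,-0.01,0,0,0,0,-0.4],[0.1,-0.01,0,0,0,0,-0.4],[0.1,-0.01,0,0,0,0,-0.4],[0.1,-0.01,0,0,0,0,-0.4],[0.1,-0.01,0,0,0,0,-0.4],[0.1,-0.01,0,0,0,0,-0.4],[0.1,-0.01,0,0,0,0,-0.4],[0.1,-0.01,0,0,0,0,-0.4],[0.1,-0.01,0,0,0,0,-0.4],[0.1,-0.01,0,0,0,0,-0.4],[0.1,-0.01,0,0,0,0,-0.4]]

```text
time_s: 4.1
position: [0.5889, 0.0581, 0.012]
tcp_rot: [[-0.99, 0.142, 0.0], [0.142, 0.99, -0.0], [-0.0, -0.0, -1.0]]
force: [-1.0, 1.0, 0.2]
opening: 0.299
```

play_rows:
  plan:
    - [[0.1,-0.01,0,0,0,0,-0.4],[0.1,-0.01,0,0,0,0,-0.4],[0.1,-0.01,0,0,0,0,-0.4],[0.1,-0.01,0,0,0,0,-0.4],[0.1,-0.01,0,0,0,0,-0.4],[0,0,0,0,0,0,-0.4]]

```text
time_s: 4.7
position: [0.6149, 0.0555, 0.0121]
tcp_rot: [[-0.99, 0.142, 0.002], [0.142, 0.99, -0.0], [-0.002, 0.0, -1.0]]
force: [0.5, 0.0, 0.8]
opening: 0.301
```

```bash
python3 - <<'E'
from h import *
import cv2
s=read_state();print(s["position"],s["opening"],s["force"])
im=capture("top")[125:300,175:415,::-1]
a=cv2.resize(im,(800,583),interpolation=cv2.INTER_CUBIC)
b=capture("side")[130:290,230:420,::-1]
b=cv2.resize(b,(665,560),interpolation=cv2.INTER_CUBIC)
cv2.imwrite("pics/ts2.png",np.hstack([a[80:480,150:600],b[100:500,130:480]]))
E
```

```text
[0.61488215 0.05545237 0.01214865] 0.30119966145589333 [0.46949908 0.02034166 0.79812914]
```

View pics/ts2.png

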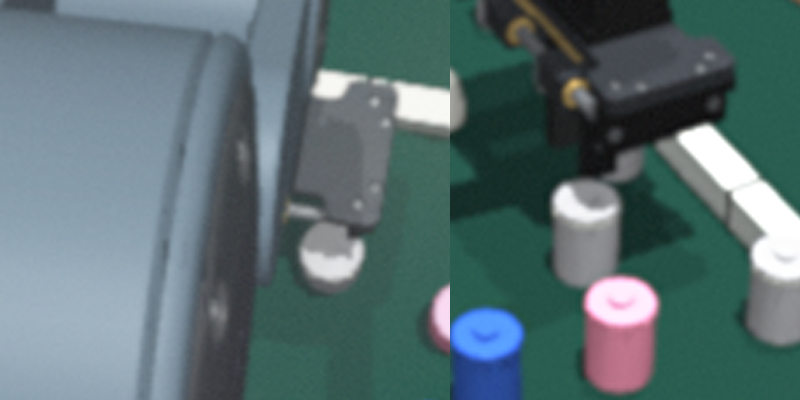

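play_rows:
  plan:
    - [[0.04,-0.006,0,0,0,0,-0.4],[0.04,-0.006,0,0,0,0,-0.4],[0.04,-0.006,0,0,0,0,-0.4],[0.04,-0.006,0,0,0,0,-0.4],[0,0,0,0,0,0,-0.4]]

```text
time_s: 5.3
position: [0.6219, 0.0544, 0.012]
tcp_rot: [[-0.99, 0.142, 0.001], [0.142, 0.99, -0.0], [-0.001, 0.0, -1.0]]
force: [-0.1, 0.6, 0.3]
opening: 0.299
```

play_rows:
  plan:
    - [[0.02,-0.003,0,0,0,0,-0.4],[0.02,-0.003,0,0,0,0,-0.4],[0,0,0,0,0,0,-0.4]]

```text
time_s: 5.6
position: [0.6236, 0.0541, 0.0121]
tcp_rot: [[-0.99, 0.142, 0.0], [0.142, 0.99, -0.0], [-0.0, 0.0, -1.0]]
force: [-0.9, -0.0, -0.2]
opening: 0.303
```

play_rows:
  plan:
    - [[0.02,-0.003,0,0,0,0,-0.4],[0.02,-0.003,0,0,0,0,-0.4],[0,0,0,0,0,0,-0.4]]

```text
time_s: 5.9
position: [0.6258, 0.0538, 0.0121]
tcp_rot: [[-0.99, 0.142, 0.001], [0.142, 0.99, -0.0], [-0.001, 0.0, -1.0]]
force: [-0.8, -0.2, -0.1]
opening: 0.301
```

play_rows:
  plan:
    - [[0.02,-0.003,0,0,0,0,-0.4],[0,0,0,0,0,0,-0.4]]

```text
time_s: 6.1
position: [0.6267, 0.0537, 0.0121]
tcp_rot: [[-0.99, 0.142, 0.0], [0.142, 0.99, -0.0], [-0.0, -0.0, -1.0]]
force: [-0.3, 0.1, -0.3]
opening: 0.297
```

play_rows:
  plan:
    - [[0.02,-0.003,0,0,0,0,-0.4],[0,0,0,0,0,0,-0.4]]

```text
time_s: 6.3
position: [0.6271, 0.0536, 0.012]
tcp_rot: [[-0.99, 0.142, -0.001], [0.142, 0.99, 0.0], [0.001, -0.0, -1.0]]
force: [-1.1, -0.3, 0.1]
opening: 0.302
```

play_rows:
  plan:
    - [[0.02,-0.003,0,0,0,0,-0.4],[0,0,0,0,0,0,-0.4]]

```text
time_s: 6.5
position: [0.6272, 0.0536, 0.0119]
tcp_rot: [[-0.99, 0.142, -0.003], [0.142, 0.99, 0.0], [0.003, -0.0, -1.0]]
force: [-3.6, 0.7, 2.5]
opening: 0.297
```

```bash
python3 - <<'E'
from h import *
import cv2
s=read_state();print(s["position"],s["opening"],s["force"])
b=capture("side")[150:240,260:370,::-1]
cv2.imwrite("pics/s3.png",cv2.resize(b,None,fx=7,fy=6.6,interpolation=cv2.INTER_CUBIC))
E
```

```text
[0.62724669 0.05360097 0.01187355] 0.29658419635077177 [-3.55280009  0.67228665  2.45489774]
```

View pics/s3.png

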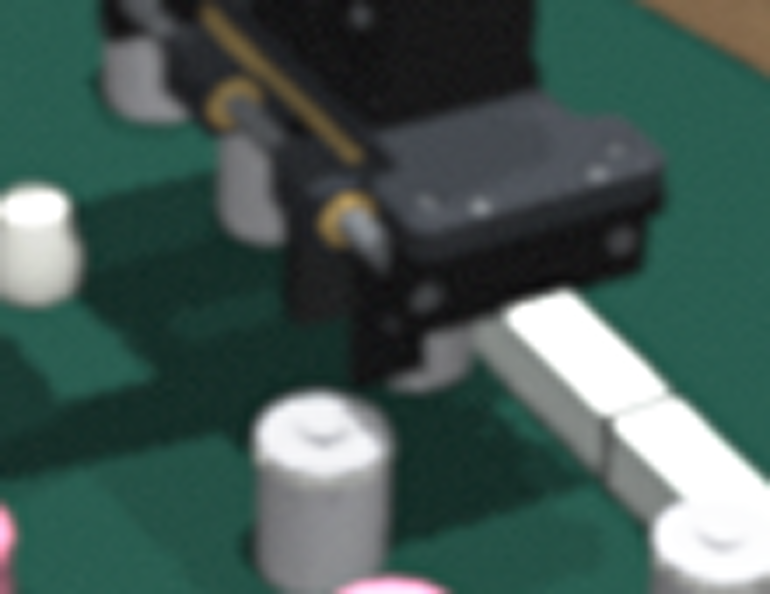

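play_rows:
  plan:
    - [[-0.1,0.014,0,0,0,0,-0.4],[-0.2,0.028,0,0,0,0,-0.4],[-0.4,0.057,0,0,0,0,-0.4],[-0.5,0.07,0,0,0,0,-0.4],[-0.4,0.057,0,0,0,0,-0.4],[-0.2,0.028,0.2,0,0,0,-0.4],[0,0,0.8,0,0,0,-0.4],[0,0,0.8,0,0,0,-0.4],[0,0,0.8,0,0,0,-0.4],[0,0,0.8,0,0,0,-0.4],[0,0,0.2,0,0,0,-0.4]]

```text
time_s: 7.65
position: [0.5423, 0.0658, 0.1978]
tcp_rot: [[-0.99, 0.142, 0.013], [0.142, 0.99, -0.001], [-0.013, 0.001, -1.0]]
force: [0.8, -1.0, 1.0]
opening: 0.299
```

play_rows:
  plan:
    - [[-0.3,0.8,0,0,0,0,-0.4],[-0.3,0.8,0,0,0,0,-0.4],[-0.3,0.8,0,0,0,0,-0.4],[-0.3,0.8,0,0,0,0,-0.4],[-0.3,0.8,0,0,0,0,-0.4],[-0.3,0.8,0,0,0,0,-0.4],[-0.3,0.8,0,0,0,0,-0.4],[-0.3,0.8,0,0,0,0,-0.4],[0,0,0,0,0,0,-0.4]]

```text
time_s: 8.55
position: [0.4166, 0.3905, 0.1921]
tcp_rot: [[-0.991, 0.136, 0.001], [0.136, 0.991, 0.003], [-0.001, 0.003, -1.0]]
force: [-0.2, -0.8, -1.0]
opening: 0.299
```

```bash
python3 - <<'E'
from h import *
import cv2
s=read_state();print(s["position"],s["opening"],s["force"])
a=np.mean([capture("top").astype(float) for _ in range(3)],0).astype(np.uint8)[125:300,175:415,::-1]
cv2.imwrite("pics/t4.png",cv2.resize(a,(800,583),interpolation=cv2.INTER_CUBIC))
E
```

```text
[0.41659067 0.39053384 0.19206093] 0.2992427898240525 [-0.21878607 -0.82933684 -0.96266899]
```

View pics/t4.png

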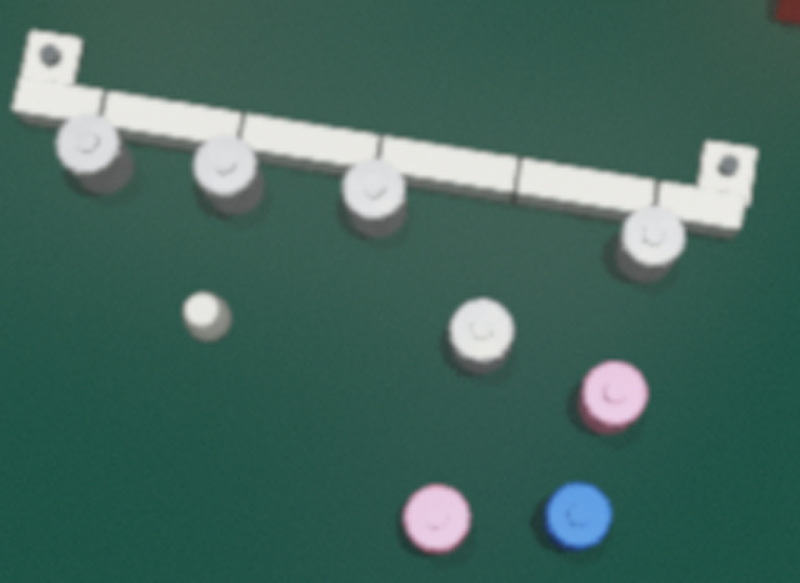

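```bash
cat > m.py <<'E'
from h import *
import cv2
np.set_printoptions(precision=1,suppress=True)
def proj(X,n="top"):
    p=P(n);c=p["R"]@X+p["t"];q=p["intrinsics"]@c;return q[:2]/q[2]
def run(png):
    L=np.array([wc(*q,.025)[:2] for q in((105,91),(244,114),(381,137),(520,158),(657,180))])
    k=np.arange(5)-2;d=(k@L)/10;o=L.mean(0);u=d/np.linalg.norm(d);n=np.array([-u[1],u[0]])*-1 if -u[1]>0 else np.array([-u[1],u[0]])
    n=np.array([abs(u[1]),-abs(u[0])]);print("spacing",np.linalg.norm(d)*1e3,"n",np.round(n,3))
    g=cv2.imread(png,0)
    c=cv2.HoughCircles(cv2.GaussianBlur(g,(5,5),0),cv2.HOUGH_GRADIENT_ALT,1.5,40,param1=150,param2=.6,minRadius=26,maxRadius=38)
    for x,y,r in sorted(c[0].tolist()):
        X=wc(x,y,.05)[:2]
        j=np.argmin([abs((X-o-80e-3*kk*-u*-1)@u) for kk in k]);t=o+.08*k[j]*u-.037*n
        e=X-t;print(round(x),round(y),"r",round(r,1),"slot",j+1,"short n",-(e@n)*1e3,"lat(+y)",(e@u)*1e3*np.sign(u[1]))
E
python3 -c "
from m import *
run('pics/topc.png');run('pics/t4.png')"
```

```text
spacing 79.88269023531261 n [ 1.  -0.1]
92 144 r 31.6 slot 1 short n 1.6613406225718077 lat(+y) -5.523145857112282
225 162 r 31.7 slot 2 short n -0.3050589938986035 lat(+y) 0.04043526158173716
346 322 r 31.5 slot 3 short n 77.92463807253007 lat(+y) -1.7330775755517853
436 519 r 32.6 slot 4 short n 175.7100312364306 lat(+y) 12.33652615173989
483 330 r 31.4 slot 4 short n 69.97024224824371 lat(+y) 4.20589300018263
579 514 r 31.3 slot 5 short n 161.13813553602893 lat(+y) 17.330215917955886
615 393 r 31.7 slot 5 short n 92.7529820514669 lat(+y) 7.908482791259041
654 236 r 30.9 slot 5 short n 2.1895233250136186 lat(+y) -0.47833703087184126
spacing 79.88269023531261 n [ 1.  -0.1]
87 141 r 31.4 slot 1 short n 0.3800815172909306 lat(+y) -2.7427231165128614
225 165 r 30.4 slot 2 short n 1.3838860463850133 lat(+y) -0.27624160978722473
374 186 r 31.5 slot 3 short n -0.25256632272902874 lat(+y) -3.1542718307834248
436 519 r 32.6 slot 4 short n 175.7100312364306 lat(+y) 12.33652615173989
483 330 r 31.4 slot 4 short n 69.97024224824371 lat(+y) 4.20589300018263
579 514 r 31.2 slot 5 short n 161.13813553602893 lat(+y) 17.330215917955886
615 393 r 31.7 slot 5 short n 92.7529820514669 lat(+y) 7.908482791259041
654 236 r 30.8 slot 5 short n 2.1895233250136186 lat(+y) -0.47833703087184126
```

```bash
python3 - <<'E'
from h import *
import cv2
a=np.mean([capture("top").astype(float) for _ in range(4)],0).astype(np.uint8)[150:200,230:330,::-1]
b=np.mean([capture("side").astype(float) for _ in range(4)],0).astype(np.uint8)[150:260,270:410,::-1]
A=cv2.resize(a,(600,300),interpolation=cv2.INTER_CUBIC)
B=cv2.resize(b,(382,300),interpolation=cv2.INTER_CUBIC)
# top 8x and side 5.4x stacked
A=cv2.resize(a[:,:],(500,250),interpolation=cv2.INTER_CUBIC)
A=cv2.resize(a[:,:50+30],(400,250),interpolation=cv2.INTER_CUBIC)
A=cv2.resize(a,(800,400),interpolation=cv2.INTER_CUBIC)[:, :]
B=cv2.resize(b[20:65,15:95],(356,200),interpolation=cv2.INTER_CUBIC)
B=cv2.resize(b[0:50,0:130],(800,308),interpolation=cv2.INTER_CUBIC)[:200]
cv2.imwrite("pics/z5.png",np.vstack([A,cv2.resize(b[0:32,20:148],(800,200),interpolation=cv2.INTER_CUBIC)]))
cv2.imwrite("pics/z5s.png",cv2.resize(b[10:90,0:110],(792,576),interpolation=cv2.INTER_CUBIC))
E
```

```text
(no output)
```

View pics/z5s.png

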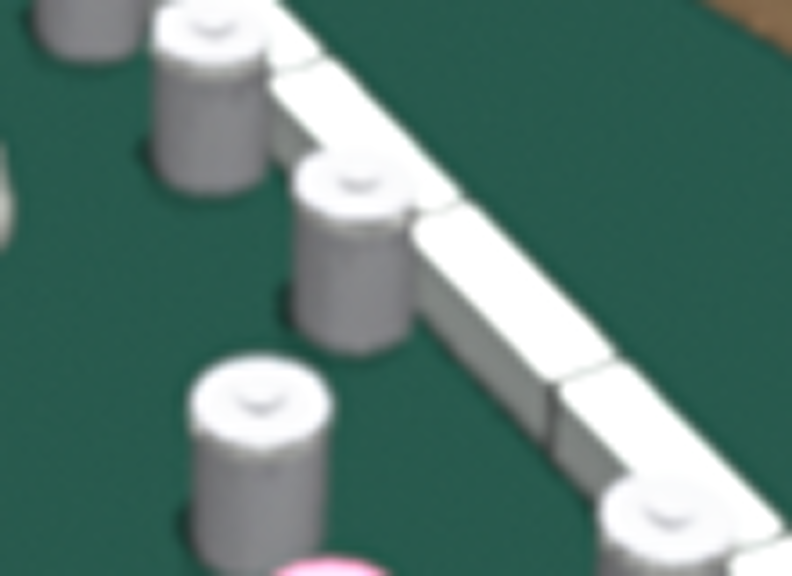

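```bash
python3 - <<'E'
from h import *
f=lambda x,y,z:w(270+x/7.2-.43,160+y/7.2-.43,z,"side")[:2]
L=np.array([f(*q,.025) for q in((322,62),(463,203),(617,360),(783,530))])
print(np.round(L,4),np.linalg.norm(np.diff(L,axis=0),axis=1))
k=np.array([-1.5,-.5,.5,1.5]);u=k@L;u/=np.linalg.norm(u);o=L.mean(0);n=np.array([-u[1],u[0]]);print(u,n)
for kk,q in((-1.5,(211,34)),(-.5,(358,188)),(1.5,(668,521))):
    e=f(*q,.05)-(o+kk*.08*u-.037*n);print("short",-(e@n)*1e3,"lat +y",-(e@u)*1e3)
e=f(260,404,.05)-(o+.5*.08*u-.037*n);print("B",-(e@n)*1e3,-(e@u)*1e3)
E
```

```text
[[ 0.6954  0.1261]
 [ 0.6851  0.0477]
 [ 0.6739 -0.0313]
 [ 0.6628 -0.1088]] [0.07907502 0.07979889 0.07824228]
[-0.13744941 -0.99050879] [ 0.99050879 -0.13744941]
short 3.217082371183848 lat +y -6.613515811244193
short 3.2985342002808578 lat +y -10.447551309941263
short 5.15603580915381 lat +y -5.536254889898564
B 71.48884669576655 0.3034651523050605
```

play_rows:
  plan:
    - [[0.4,-0.82,0,0,0,0.003,-0.4],[0.4,-0.82,0,0,0,0,-0.4],[0.4,-0.82,0,0,0,0,-0.4],[0.4,-0.82,0,0,0,0,-0.4],[0.4,-0.82,0,0,0,0,-0.4],[0.4,-0.82,0,0,0,0,-0.4],[0.4,-0.82,0,0,0,0,-0.4],[0.4,-0.82,0,0,0,0,-0.4],[0,0,0,0,0,0,-0.4],[0,0,0,0,0,0,-0.4]]

```text
time_s: 10.1
position: [0.5786, 0.0568, 0.1918]
tcp_rot: [[-0.991, 0.136, -0.001], [0.136, 0.991, 0.001], [0.001, 0.0, -1.0]]
force: [-0.1, 0.1, -0.4]
opening: 0.298
```

play_rows:
  plan:
    - [[0,0.136,-0.45,0,0,-0.002,-0.4],[0,0,-0.45,0,0,0,-0.4],[0,0,-0.45,0,0,0,-0.4],[0,0,-0.45,0,0,0,-0.4],[0,0,-0.45,0,0,0,-0.4],[0,0,-0.45,0,0,0,-0.4],[0,0,-0.45,0,0,0,-0.4],[0,0,-0.2,0,0,0,-0.4],[0,0,0,0,0,0,-0.4],[0,0,0,0,0,0,-0.4]]

```text
time_s: 11.1
position: [0.5786, 0.0656, 0.0251]
tcp_rot: [[-0.99, 0.138, 0.0], [0.138, 0.99, 0.0], [-0.0, 0.0, -1.0]]
force: [0.0, 0.1, 0.3]
opening: 0.297
```

play_rows:
  plan:
    - [[0,-0.04,-0.26,0,0,0,-0.4],[0.1,-0.014,0,0,0,0,-0.4],[0.1,-0.014,0,0,0,0,-0.4],[0.1,-0.014,0,0,0,0,-0.4],[0.1,-0.014,0,0,0,0,-0.4],[0.1,-0.014,0,0,0,0,-0.4],[0.1,-0.014,0,0,0,0,-0.4],[0.1,-0.014,0,0,0,0,-0.4],[0,0,0,0,0,0,-0.4]]

```text
time_s: 12.0
position: [0.6147, 0.0578, 0.0117]
tcp_rot: [[-0.99, 0.139, 0.002], [0.139, 0.99, -0.0], [-0.002, 0.0, -1.0]]
force: [0.3, 0.8, 0.4]
opening: 0.297
```

play_rows:
  plan:
    - [[0.04,-0.004,0,0,0,0,-0.4],[0.04,-0.004,0,0,0,0,-0.4],[0.04,-0.004,0,0,0,0,-0.4],[0.04,-0.004,0,0,0,0,-0.4],[0.04,-0.004,0,0,0,0,-0.4],[0.02,-0.002,0,0,0,0,-0.4],[0.02,-0.002,0,0,0,0,-0.4],[0,0,0,0,0,0,-0.4]]

```text
time_s: 12.8
position: [0.6247, 0.0568, 0.0114]
tcp_rot: [[-0.99, 0.139, -0.002], [0.139, 0.99, 0.0], [0.002, -0.0, -1.0]]
force: [-2.2, 0.6, 1.6]
opening: 0.302
```

play_rows:
  plan:
    - [[0.02,-0.003,0,0,0,0,-0.4],[0.02,-0.003,0,0,0,0,-0.4],[0,0,0,0,0,0,-0.4]]

```text
time_s: 13.1
position: [0.6251, 0.0566, 0.0112]
tcp_rot: [[-0.99, 0.139, -0.005], [0.139, 0.99, 0.0], [0.005, -0.001, -1.0]]
force: [-5.2, -0.2, 2.2]
opening: 0.3
```

play_rows:
  plan:
    - [[-0.1,0.014,0,0,0,0,-0.4],[-0.15,0.02,0,0,0,0,-0.4],[-0.15,0.02,0,0,0,0,0.38],[0,0,0,0,0,0,0.38],[0,0,0,0,0,0,0.38],[0,0,0,0,0,0,0.38],[0,0,0,0,0,0,0.38]]

```text
time_s: 13.8
position: [0.608, 0.0591, 0.0117]
tcp_rot: [[-0.99, 0.139, 0.001], [0.139, 0.99, -0.0], [-0.001, 0.0, -1.0]]
force: [0.5, 0.1, 0.2]
opening: 0.646
```

play_rows:
  plan:
    - [[0.09,-0.0125,0,0,0,0,0.38],[0.09,-0.0125,0,0,0,0,0.38],[0.09,-0.0125,0,0,0,0,0.38],[0.09,-0.0125,0,0,0,0,0.38],[0.09,-0.0125,0,0,0,0,0.38],[0.09,-0.0125,0,0,0,0,0.38],[0.09,-0.0125,0,0,0,0,0.38],[0.09,-0.0125,0,0,0,0,0.38],[0,0,0,0,0,0,0.38],[0,0,0,0,0,0,0.38]]

```text
time_s: 14.8
position: [0.6434, 0.0542, 0.0115]
tcp_rot: [[-0.99, 0.139, -0.0], [0.139, 0.99, 0.0], [0.0, -0.0, -1.0]]
force: [-0.0, 0.2, 0.2]
opening: 0.686
```

play_rows:
  plan:
    - [[0,0,0,0,0,0,0.1],[0,0,0,0,0,0,0.0],[0,0,0,0,0,0,-0.04],[0,0,0,0,0,0,-0.08],[0,0,0,0,0,0,-0.11],[0,0,0,0,0,0,-0.14],[0,0,0,0,0,0,-0.16],[0,0,0,0,0,0,-0.17],[0,0,0,0,0,0,-0.17]]

```text
time_s: 15.7
position: [0.6434, 0.0541, 0.0116]
tcp_rot: [[-0.99, 0.139, -0.0], [0.139, 0.99, -0.0], [0.0, -0.0, -1.0]]
force: [-0.5, -1.1, 0.8]
opening: 0.419
```

play_rows:
  plan:
    - [[0,0,0,0,0,0,0.1],[0,0,0,0,0,0,0.3],[0,0,0,0,0,0,0.38],[0,0,0,0,0,0,0.38],[-0.2,0.028,0,0,0,0,0.38],[-0.3,0.042,0,0,0,0,0.38],[-0.4,0.056,0,0,0,0,-0.4],[-0.3,0.042,0,0,0,0,-0.4],[0,0,0,0,0,0,-0.4],[0,0,0,0,0,0,-0.4]]

```text
time_s: 16.7
position: [0.5837, 0.0627, 0.0118]
tcp_rot: [[-0.99, 0.138, 0.001], [0.138, 0.99, -0.0], [-0.001, 0.0, -1.0]]
force: [0.6, -0.4, 0.1]
opening: 0.411
```

play_rows:
  plan:
    - [[0,0,0.6,0,0,0,-0.4],[0,0,0.6,0,0,0,-0.4],[0,0,0.4,0,0,0,-0.4],[-0.28,-0.34,0,0,0,0,-0.4],[-0.28,-0.34,0,0,0,0,-0.4],[-0.28,-0.34,0,0,0,0,-0.4],[-0.28,-0.34,0,0,0,0,-0.4],[0,0,0,0,0,0,-0.4],[0,0,0,0,0,0,-0.4]]

```text
time_s: 17.6
position: [0.5289, -0.0059, 0.0919]
tcp_rot: [[-0.99, 0.14, 0.002], [0.14, 0.99, -0.0], [-0.002, 0.0, -1.0]]
force: [-0.9, -0.5, -0.0]
opening: 0.301
```

play_rows:
  plan:
    - [[0,0,-0.4,0,0,0,-0.4],[0,0,-0.4,0,0,0,-0.4],[0,0,-0.4,0,0,0,-0.4],[0,0,-0.4,0,0,0,-0.4],[0,0,0,0,0,0,-0.4],[0,0,0,0,0,0,-0.4]]

```text
time_s: 18.2
position: [0.5284, -0.0049, 0.0114]
tcp_rot: [[-0.99, 0.138, 0.0], [0.138, 0.99, 0.0], [-0.0, 0.0, -1.0]]
force: [0.5, 0.0, 0.8]
opening: 0.299
```

play_rows:
  plan:
    - [[0.1,-0.014,0,0,0,0,-0.4],[0.1,-0.014,0,0,0,0,-0.4],[0.1,-0.014,0,0,0,0,-0.4],[0.1,-0.014,0,0,0,0,-0.4],[0.1,-0.022,0,0,0,0,-0.4],[0.1,-0.022,0,0,0,0,-0.4],[0.1,-0.022,0,0,0,0,-0.4],[0.1,-0.022,0,0,0,0,-0.4],[0.1,-0.022,0,0,0,0,-0.4],[0.1,-0.022,0,0,0,0,-0.4],[0.1,-0.022,0,0,0,0,-0.4],[0.1,-0.022,0,0,0,0,-0.4]]

```text
time_s: 19.4
position: [0.5878, -0.0171, 0.0115]
tcp_rot: [[-0.99, 0.139, -0.0], [0.139, 0.99, 0.0], [0.0, -0.0, -1.0]]
force: [-2.8, -0.1, 2.3]
opening: 0.301
```

play_rows:
  plan:
    - [[0.1,-0.022,0,0,0,0,-0.4],[0.1,-0.022,0,0,0,0,-0.4],[0.1,-0.022,0,0,0,0,-0.4],[0,0,0,0,0,0,-0.4]]

```text
time_s: 19.8
position: [0.6043, -0.0208, 0.0116]
tcp_rot: [[-0.99, 0.139, 0.003], [0.139, 0.99, -0.001], [-0.003, -0.0, -1.0]]
force: [0.3, 0.1, 0.2]
opening: 0.301
```

Remaining: (.012, -.0018).

play_rows:
  plan:
    - [[0.04,-0.006,0,0,0,0,-0.4],[0.04,-0.006,0,0,0,0,-0.4],[0.04,-0.006,0,0,0,0,-0.4],[0.04,-0.006,0,0,0,0,-0.4],[0.02,-0.003,0,0,0,0,-0.4],[0.02,-0.003,0,0,0,0,-0.4],[0,0,0,0,0,0,-0.4]]

```text
time_s: 20.5
position: [0.6128, -0.0218, 0.0115]
tcp_rot: [[-0.99, 0.139, 0.001], [0.139, 0.99, -0.0], [-0.001, -0.0, -1.0]]
force: [0.2, 0.1, 0.2]
opening: 0.298
```

play_rows:
  plan:
    - [[0.02,-0.003,0,0,0,0,-0.4],[0.02,-0.003,0,0,0,0,-0.4],[0,0,0,0,0,0,-0.4]]

```text
time_s: 20.8
position: [0.6147, -0.0221, 0.0116]
tcp_rot: [[-0.99, 0.139, 0.0], [0.139, 0.99, -0.0], [-0.0, -0.0, -1.0]]
force: [-0.3, 0.4, -1.0]
opening: 0.299
```

play_rows:
  plan:
    - [[0.02,-0.003,0,0,0,0,-0.4],[0.02,-0.003,0,0,0,0,-0.4],[0,0,0,0,0,0,-0.4]]

```text
time_s: 21.1
position: [0.616, -0.0223, 0.0115]
tcp_rot: [[-0.99, 0.139, -0.001], [0.139, 0.99, 0.0], [0.001, 0.0, -1.0]]
force: [-1.7, 0.9, 0.8]
opening: 0.302
```

play_rows:
  plan:
    - [[0.02,-0.003,0,0,0,0,-0.4],[0.02,-0.003,0,0,0,0,-0.4],[0,0,0,0,0,0,-0.4]]

```text
time_s: 21.4
position: [0.6163, -0.0223, 0.0113]
tcp_rot: [[-0.99, 0.139, -0.005], [0.139, 0.99, 0.001], [0.005, 0.0, -1.0]]
force: [-5.7, 1.4, 4.4]
opening: 0.303
```

play_rows:
  plan:
    - [[-0.1,0.014,0,0,0,0,-0.4],[-0.2,0.028,0,0,0,0,-0.4],[-0.4,0.056,0,0,0,0,-0.4],[-0.3,0.042,0,0,0,0,-0.4],[0,0,0.2,0,0,0,-0.4],[0,0,0.8,0,0,0,-0.4],[0,0,0.8,0,0,0,-0.4],[0,0,0.8,0,0,0,-0.4],[0,0,0.8,0,0,0,-0.4],[0,0,0.2,0,0,0,-0.4]]

```text
time_s: 22.4
position: [0.5729, -0.0166, 0.1977]
tcp_rot: [[-0.99, 0.139, 0.013], [0.139, 0.99, -0.003], [-0.013, -0.001, -1.0]]
force: [0.0, -0.2, -0.7]
opening: 0.302
```

play_rows:
  plan:
    - [[-0.3,0.8,0,0,0,0,-0.4],[-0.3,0.8,0,0,0,0,-0.4],[-0.3,0.8,0,0,0,0,-0.4],[-0.3,0.8,0,0,0,0,-0.4],[-0.3,0.8,0,0,0,0,-0.4],[-0.3,0.8,0,0,0,0,-0.4],[-0.3,0.8,0,0,0,0,-0.4],[-0.3,0.8,0,0,0,0,-0.4],[-0.3,0.8,0,0,0,0,-0.4],[-0.3,0.8,0,0,0,0,-0.4],[0,0,0,0,0,0,-0.4]]

```text
time_s: 23.5
position: [0.4169, 0.389, 0.1917]
tcp_rot: [[-0.991, 0.133, 0.001], [0.133, 0.991, 0.003], [-0.001, 0.003, -1.0]]
force: [0.7, -0.6, -0.3]
opening: 0.307
```

```bash
python3 - <<'E'
from m import *
s=read_state();print(s["position"],s["time_s"])
a=np.mean([capture("top").astype(float) for _ in range(4)],0).astype(np.uint8)[125:300,175:415,::-1]
cv2.imwrite("pics/t6.png",cv2.resize(a,(800,583),interpolation=cv2.INTER_CUBIC))
b=np.mean([capture("side").astype(float) for _ in range(4)],0).astype(np.uint8)[140:260,265:415,::-1]
cv2.imwrite("pics/s6.png",cv2.resize(b,(750,600),interpolation=cv2.INTER_CUBIC))
run("pics/t6.png")
E
```

```text
[0.4 0.4 0.2] 23.5
spacing 79.88269023531261 n [ 1.  -0.1]
87 141 r 31.4 slot 1 short n 0.3800815172909306 lat(+y) -2.7427231165128614
222 165 r 30.2 slot 2 short n 1.6557038006753162 lat(+y) 1.35330301941238
370 188 r 30.8 slot 3 short n 0.8635270684442677 lat(+y) -1.6672031150205315
436 519 r 32.6 slot 4 short n 175.7100312364306 lat(+y) 12.33652615173989
510 208 r 31.5 slot 4 short n 0.042915761998411905 lat(+y) 0.3861220493308914
580 513 r 31.3 slot 5 short n 160.2137173850215 lat(+y) 16.655623279351204
615 393 r 31.7 slot 5 short n 92.7529820514669 lat(+y) 7.908482791259041
656 236 r 30.8 slot 5 short n 2.0537766792404435 lat(+y) -1.2972892369319238
```

View pics/t6.png

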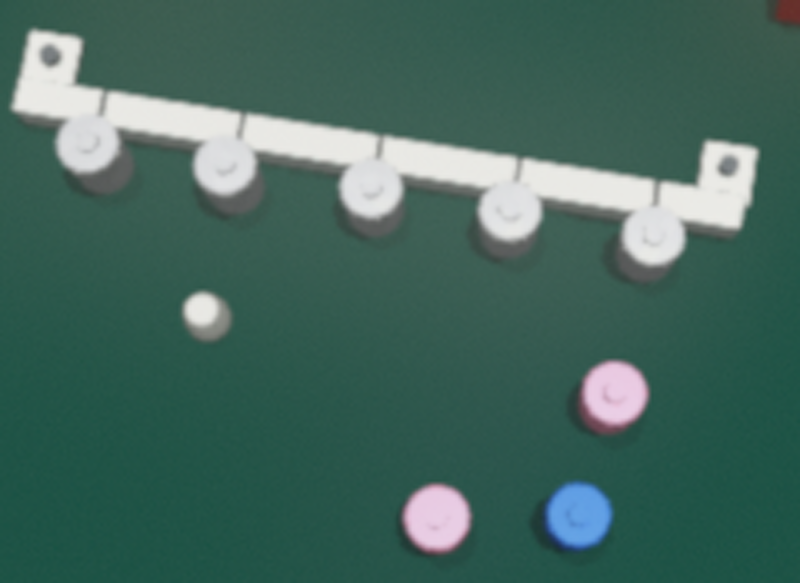

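View pics/s6.png

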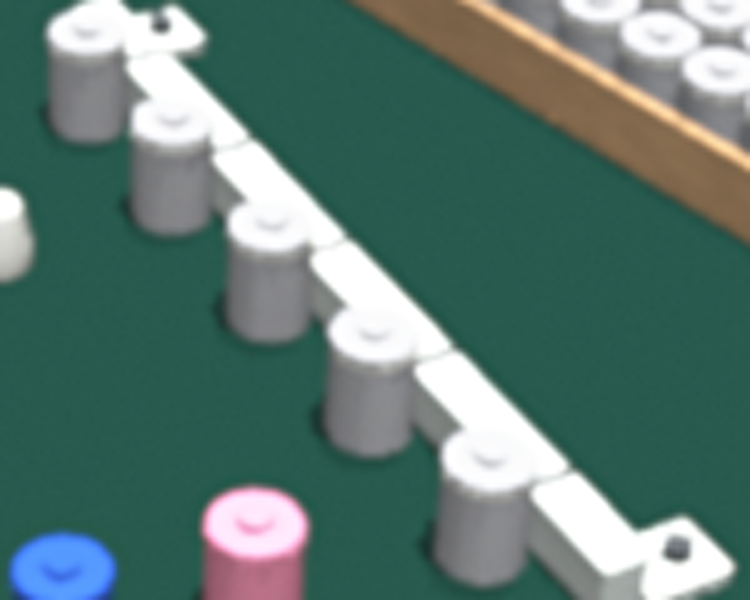

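```bash
python3 -c "
from rig import *
print(hand_in())"
```

```text
the job is handed in; nothing more can be done
None
```

I pushed both out-of-line steel cells upright along the bench into their own gaps, then handed the job in at about 24 s of the 46 s limit. Nothing was picked up, and the arm finished raised and clear to the left.

- **Pushing:** I used half-closed fingers as a cradle. Each cell reached the bar with a clear stop, at 3.6 N for the left one and 5.7 N for the right one.
- **Correction:** After the first push the left cell sat about 3 mm to the right of its line. Pushing it again with the cradle shifted over only jammed it against the bar, at 5.2 N. I then moved it over with a light touch from the open fingers on either side, without gripping it.
- **Last top picture:** Both cells stand upright at the bar, within about 1 mm of touching as measured. Against their lines the left cell reads about 1.7 mm to the right and the right cell about 0.4 mm to the left.
- **Everything else:** The three in-line cells, the cap and the blue and pink look-alikes show no visible shift from the first pictures. The jar, tape and eraser were outside the last crops, but the arm never came near them at bench height.

**Doubts:** The measurement scatter is about 2 mm; the cells I never touched read from 2.7 mm to the right to 1.4 mm to the left of their own lines. The side camera's absolute offsets were biased by 5 to 6 mm even for those cells, so I used it only for comparison. I also did not repeat the touch check on the left cell after sliding it sideways.

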